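Crown the ball pyramid and turn its dish

ROBOT

A 6-joint arm with a two-finger parallel gripper is mounted at the origin on a cart in front of the work surface, level with it; the furniture and walls round the work are solid. World frame = base frame: x ahead of the robot, y to its left, z up, the work surface at z = 0. Lengths are in mm, angles in rad, forces in N, time in s.
With the tool pointing down it reaches from about 275 to 750 mm from the base axis. Payload 10.2 kg.
Tool frame: the origin (TCP) lies between the finger pads; the fingertips stand 17 mm ahead of it and the grasp point (between the pads) lies 2 mm behind it; z points along the fingers, y is the line along which they close (so a half turn about z gives the same grasp; the last joint's range is limited). The gripper opens to 85 mm and grips with 20 to 120 N. Pads are 22 mm wide; open, the fingers measure 114 mm over their backs; the gripper's body (76 mm by 85 mm) begins 54 mm behind the grasp point. The pads swing forward as they close: fully open they stand 13 mm farther back than shut.
Start: joints at [-1.434, 0.313, 1.498, -0, 1.331, -0.223], TCP at [184.833, -491.394, 248.294] pointing down, gripper open.
Joint ranges: [-2.94, 2.94], [-0.97, 2.17], [0.19, 2.56], [-1.23, 4.37], [0.02, 3.11], [-2.88, 2.88]. Speed limits (rad/s): [2.39, 2.39, 3.01, 3.14, 3.14, 3.14].

INTERFACE

Orientations are given as a unit quaternion [w, x, y, z].
In Python, from rig import * gives the robot as it stands.
- The arm moves only by the tool step_arm, never from a script. Its argument "commands" is text: rows parted by semicolons, each of 7 numbers parted by spaces: the opening, from 0 (shut) to 1 (fully open), then the shift along the tool's x, y, z in cm, then the turn, a rotation vector about the tool's x, y, z in rad. In form: hand x y z rx ry rz; .... A call has 1 to 20 rows; each row is the pose to reach, as a shift and turn from the pose commanded when the call began, along the tool's axes at that moment; what a row does not reach only later rows make up. A row lasts 1/12 s, in which the tool goes at most 41.7 mm and 7.16 degrees, less where a joint would pass 70% of its speed; a pose out of reach is approached as far as the arm can. A call with a gripper value outside its range is refused whole. The fingers move at their own pace and stop on an object; "newtons" is the grip in N (left out, the last holds). Time passes only in rows, so rows that repeat a pose let the fingers close. It gives the time, the measured TCP pose, the force, the opening and the grip force at its end, in the units of the state.
- sense(): the state, without advancing time (a new reading comes with each control period).
- capture(name): name is "scene" or "side" or "wrist"; returns the picture (384x512x3 uint8, red, green, blue); there is no depth.
- camera_model(name): a dict with "mtx" (3x3 intrinsics, pixels), "k1" (the pictures are not rectified: a ray, as slopes to the right and down, at radius r is drawn at 1 + k1 r^2 times it, then the intrinsics apply), "eye" and "rotation" of the camera in the world. Camera axes: x right, y down, z forward; pixel columns grow to the right and rows downward; lengths in mm; the calibration is good to about 2 mm. A picture is of the moment at which its call begins: read the wrist's pose just before it. camera_model takes no time and is no camera call; for the wrist camera it gives the pose at the moment of the call.
- finish_job(): hands the job in; it is judged then, once.
Trained networks look in the newest picture that a camera, given by its name, has taken for a name from the list of things; names that differ only in an ending like _2 or _b are one class to them, and where a whole thing is asked for, a point or a joint stands for the part that bears it (a point fixed in the world has none). Each returns a list of dicts, best first, with "score" (0 to 1); they miss things now and then, are a little off and sometimes report something else, mostly with a low value. They report only what shows in the picture. A call takes as long as a camera call. They do not tell look-alikes from the thing itself.
- search_frame(camera, label): "rect" ([centre column, centre row, width, height] in pixels, round what is visible of it).
- trace(camera, label): "mask" (384x512 bool, what is visible of it) and "rect" ([centre column, centre row, width, height] in pixels, round what is visible of it).
- spot_point(camera, label): "xy" ([column, row] in pixels: a listed point, or the origin of a listed thing).
The state is a dict: "time_s": time; "joints": joint angles; "dq": joint speeds; "tau": joint torques, N m; "eef_pos": TCP position; "ee_rot": TCP orientation; "force": force on the tool from outside, world axes, zero at the start; "wrist_torque": the same for the moment, N m; "grip_width": opening from 0.0 (shut) to 1.0 (fully open); "grip_force": force on a finger pad.
Only numpy, scipy, OpenCV 4.12 (cv2) and the standard library are available. Lean on these libraries where they do the work, as an engineer would, in place of code of your own. Each camera call takes 0.05 s, during which the arm holds its last target. There are 200 camera calls.

TASK

Finish the desk ornament: take the spare wooden ball that is as big as the three in the dish (not the smaller one) from its ring, set it gently on top of the three in the hollow between them, and let it go so that it makes a pyramid. Then grip the dish by its square post, lift it off its round base, and only then turn it a quarter turn, counter-clockwise seen from above, keeping it level and centred over the base, until the post is straight above the base's pointer. Finish while holding it there, level, still and about 6 cm above the base with the pyramid intact, so that the base can be wiped; leave the other things alone.

Things in the scene. Friction and masses are not known exactly. Their poses are not given: they have to be found in the camera images.
- base: fixed round dark wooden base, 120 mm in diameter and 10 mm high; origin at the centre of its underside on the desk; its pointer tab sticks out along its -x axis
- pointer (a point): the small brass stud on the tip of the base's pointer tab, 90 mm from the base's axis; the tab is 18 mm wide, 8 mm high and ends 101 mm from the axis
- dish_centre (a point): loose round dark wooden dish, 131 mm in diameter, rim 26 mm high, hollow inside as part of a sphere of radius 100 mm whose lowest point is 6 mm above the underside; 0.2 kg, standing centred on the base (10 mm high); point at the centre of the dish's underside, z is the dish's upward axis; its post stands along -x of it. At the start the post points about a quarter turn clockwise (seen from above) from the base's pointer
- post (a point): the dish's upright square post handle, 20 x 20 mm, sides along the dish's x and y axes, its axis 90 mm from the dish's; its foot is a bar at rim height and its top is 90 mm above the dish's underside; point on the post's axis 70 mm above the dish's underside, 20 mm below its top, a good place to grip
- seat (a point): where the centre of the top ball of the finished pyramid belongs: on the dish's axis, 62 mm above the dish's underside, 33 mm above the centres of the three balls
- spare_ball_center (a point): the spare light wooden ball, 40 mm in diameter, 26 g, resting in the hole of a fixed wooden ring (34 mm outside, 10 mm high) on the desk; point at its centre, about 27 mm above the desk
- small_ball_center (a point): a smaller light wooden ball, 28 mm in diameter, in an equal ring, to be left alone; the two rings may be in either order; point at its centre
- stamp_mid (a point): wooden hand stamp with a knob, 32 x 50 x 66 mm, bystander; point half-way up
- eraser_mid (a point): white eraser in a card sleeve, 23 x 52 x 13 mm, lying on the desk, bystander; point at its centre
- dropper_mid (a point): small dark dropper bottle, 28 mm wide and 92 mm high, bystander; point half-way up
- ball_0_center (a point): one of the three light wooden balls, 40 mm in diameter, that lie loose and touching in the middle of the dish; point at its centre
- ball_1_center (a point): one of the three light wooden balls, 40 mm in diameter, that lie loose and touching in the middle of the dish; point at its centre
- ball_2_center (a point): one of the three light wooden balls, 40 mm in diameter, that lie loose and touching in the middle of the dish; point at its centre
Things that resemble listed ones, but are neither listed nor needed, are in the scene too. Leave any orange look-alike of the part that bears spare_ball_center alone.

How it is judged (in metres and radians):
On the way, in this order (a step that is already met when the one before it is completed fails the run):
1. the spare ball sits on the three balls, let go, with the dish still on its base (distance between spare_ball_center and seat below 0.01 m and distance between each of ball_0_center, ball_1_center, ball_2_center and seat below 0.05 m and contact force between spare_ball and the fingers below 0.05 N and height (world z) of dish_centre below 0.014 m), for 0.4 s.
2. the dish is lifted off the base by its post, level and not yet turned, with the pyramid intact (distance between spare_ball_center and seat below 0.01 m and distance between each of ball_0_center, ball_1_center, ball_2_center and seat below 0.05 m and contact force between dish and the fingers above 1 N and height (world z) of dish_centre above 0.025 m and y of post in the frame of base above 0.06 m and angle between dish_centre's own z axis and vertical below 0.14 rad), for 0.1 s.
At the end, for the whole second after the job is handed in: fingers hold the dish 25 to 130 mm above the base, tilted under 8 degrees, still, centred within 25 mm over the base, post within 22 mm of straight above the pointer stud; the spare ball is within 10 mm of the seat, untouched, and the three balls lie under it (within 50 mm) (distance between spare_ball_center and seat below 0.01 m and distance between each of ball_0_center, ball_1_center, ball_2_center and seat below 0.05 m and contact force between dish and the fingers above 1 N and height (world z) of dish_centre between 0.035 and 0.14 m and angle between dish_centre's own z axis and vertical below 0.14 rad and horizontal distance between dish_centre and base below 0.025 m and horizontal distance between post and pointer below 0.022 m and linear speed of dish below 0.03 m/s and contact force between spare_ball and the fingers below 0.05 N and contact force between dish and base below 0.05 N); the arm keeps its last pose, push and grip.
It fails at once if the post is turned the wrong way round, or far past the pointer (y of post in the frame of base below -0.06 m).
It fails at once if the dish is tipped more than 17 degrees (angle between dish_centre's own z axis and vertical above 0.3 rad).
It fails at once if a ball leaves the dish (distance between any of ball_0_center, ball_1_center, ball_2_center and dish_centre above 0.085 m).
It fails at once if the smaller ball is taken from its ring (distance of small_ball_center from where it was at the start of the episode above 0.02 m).
It fails at once if the stamp, eraser or dropper bottle is shifted (distance of any of stamp_mid, eraser_mid, dropper_mid from where it was at the start of the episode above 0.03 m).
It also fails if it takes over 54 s, if anything falls off the work surface, if the arm or the gripper's body presses on something with over 40 N, if the wrist force passes 120 N, or if a joint passes its speed limit or range.

## Working session

There is one attempt and no reset: what is moved stays moved. The work goes in short steps, Python scripts to look and compute and a tool call to move; the robot and the scene stay as the last step left them, time stands still between calls to the robot, and variables do not carry over. Pictures are saved under pics/ and viewed, at most 10 in all, crops included, and the job is handed in when it is done.

Besides the shell and the picture viewer there is one more tool, called by a JSON object that holds its "fn" and its "kwargs", one argument or row to a line. step_arm: Moves the arm, as the interface text tells. Its arguments: {"type":"object","properties":{"commands":{"type":"string"},"newtons":{"type":"number"}},"required":["commands"]}

```bash
mkdir -p pics; ls; cat > h.py <<'E'
from rig import *
import numpy as np, cv2
from scipy.spatial.transform import Rotation as R
def ray(cam,px,m=None):
    m=m or camera_model(cam); K=np.array(m["mtx"]); 
    d=(np.array(px,float)-K[:2,2])/np.array([K[0,0],K[1,1]])
    u=d.copy()
    for _ in range(20): u=d/(1+m["k1"]*(u@u))
    v=np.array(m["rotation"])@np.array([u[0],u[1],1.]); return np.array(m["eye"],float),v/np.linalg.norm(v)
def atz(cam,px,z,m=None):
    e,v=ray(cam,px,m); return e+v*(z-e[2])/v[2]
def tri(rs):
    A=np.zeros((3,3));b=np.zeros(3)
    for e,v in rs:
        P=np.eye(3)-np.outer(v,v);A+=P;b+=P@e
    return np.linalg.solve(A,b)
def proj(cam,p,m=None):
    m=m or camera_model(cam);K=np.array(m["mtx"]);c=np.array(m["rotation"]).T@(np.array(p)-m["eye"])
    u=c[:2]/c[2];u=u*(1+m["k1"]*(u@u));return u*[K[0,0],K[1,1]]+K[:2,2]
def save(im,n): cv2.imwrite("pics/"+n,im[:,:,::-1])
E
python3 - <<'E'
from h import *
for c in ["scene","side","wrist"]:
    im=capture(c); save(im,c+"0.png"); m=camera_model(c); print(c,np.round(m["eye"]),np.round(np.array(m["rotation"])[:,2],2),m["k1"])
    for l in ["base","pointer","dish_centre","post","spare_ball_center","small_ball_center","stamp_mid","eraser_mid","dropper_mid","ball_0_center","ball_1_center","ball_2_center"]:
        r=spot_point(c,l); print(l,[(np.round(q["xy"]).tolist(),round(q["score"],2)) for q in r[:5]])
s=sense();print(s["time_s"],R.from_quat(np.roll(s["ee_rot"],-1)).as_matrix().round(3))
a=np.hstack([cv2.imread("pics/scene0.png"),cv2.imread("pics/side0.png")]);cv2.imwrite("pics/both.png",cv2.resize(a,(800,300),interpolation=cv2.INTER_AREA))
E
```

```text
picsTraceback (most recent call last):
  File "<stdin>", line 3, in <module>
IndexError: too many indices for array: array is 1-dimensional, but 2 were indexed
```

View pics/scene0.png

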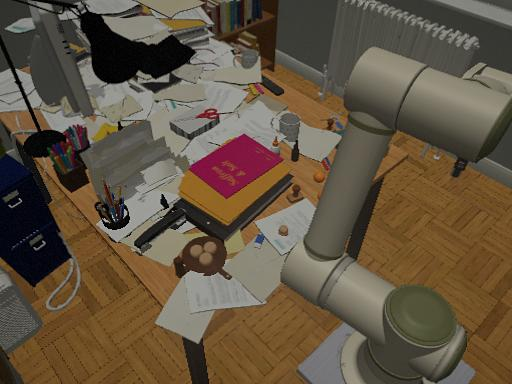

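The scene view shows the dish with its balls near (205,253), the stamp near (294,192), the dropper near (295,150), the eraser near (260,241), a light ball near (284,231) and an orange look-alike near (320,176). The rotation comes as a quaternion, so I'll fix that in the helpers.

```bash
cat >> h.py <<'E'
_cm=camera_model
def camera_model(c):
    m=dict(_cm(c)); r=np.array(m["rotation"],float)
    m["rotation"]=r if r.shape==(3,3) else R.from_quat(np.roll(r,-1)).as_matrix(); return m
E
python3 - <<'E'
from h import *
for c in ["scene","side","wrist"]:
    im=capture(c); save(im,c+"0.png"); m=camera_model(c); print(c,np.round(m["eye"]),np.round(np.array(m["rotation"])[:,2],2),m["k1"],m["mtx"][0][0])
    for l in ["base","pointer","dish_centre","post","spare_ball_center","small_ball_center","stamp_mid","eraser_mid","dropper_mid","ball_0_center"]:
        r=spot_point(c,l); print(l,[(np.round(q["xy"]).tolist(),round(q["score"],2)) for q in r[:5]])
s=sense();print(s["time_s"],R.from_quat(np.roll(s["ee_rot"],-1)).as_matrix().round(3))
E
```

```text
scene [ -75.  542. 1043.] [ 0.5  -0.47 -0.73] 0.020986005561805656 428.30824436942805
base [([204.0, 256.0], 0.52)]
pointer [([226.0, 270.0], 0.51)]
dish_centre [([203.0, 257.0], 0.62), ([297.0, 194.0], 0.62)]
post [([179.0, 264.0], 0.82)]
spare_ball_center [([320.0, 178.0], 0.55), ([325.0, 195.0], 0.36)]
small_ball_center [([294.0, 192.0], 0.6), ([204.0, 258.0], 0.55), ([284.0, 231.0], 0.5)]
stamp_mid [([261.0, 240.0], 0.7), ([298.0, 194.0], 0.51)]
eraser_mid [([258.0, 241.0], 0.57), ([208.0, 248.0], 0.51)]
dropper_mid [([195.0, 254.0], 0.57), ([296.0, 150.0], 0.45)]
ball_0_center [([207.0, 246.0], 0.69)]
side [  524. -1333.   802.] [ 0.03  0.86 -0.51] -0.08685757964486657 477.1296183392622
base [([245.0, 181.0], 0.57)]
pointer [([223.0, 183.0], 0.53)]
dish_centre [([249.0, 183.0], 0.92)]
post [([244.0, 154.0], 0.58)]
spare_ball_center [([251.0, 270.0], 0.64), ([222.0, 258.0], 0.56), ([223.0, 272.0], 0.51), ([225.0, 297.0], 0.47)]
small_ball_center [([216.0, 216.0], 0.41)]
stamp_mid [([248.0, 238.0], 0.61)]
eraser_mid [([228.0, 207.0], 0.51)]
dropper_mid [([305.0, 263.0], 0.68), ([244.0, 150.0], 0.53)]
ball_0_center [([245.0, 171.0], 0.56), ([306.0, 264.0], 0.21)]
wrist [ 254. -466.  373.] [-0.27 -0.1  -0.96] -0.005155498446065675 318.9278599398556
base []
pointer []
dish_centre []
post []
spare_ball_center []
small_ball_center []
stamp_mid []
eraser_mid []
dropper_mid []
ball_0_center []
1.7 [[ 0.936  0.352  0.   ]
 [ 0.352 -0.936  0.   ]
 [ 0.    -0.    -1.   ]]
```

View pics/side0.png

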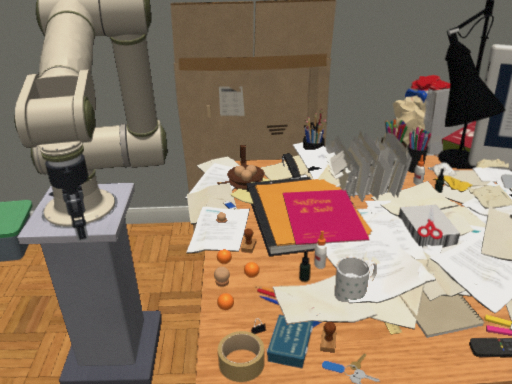

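View pics/wrist0.png

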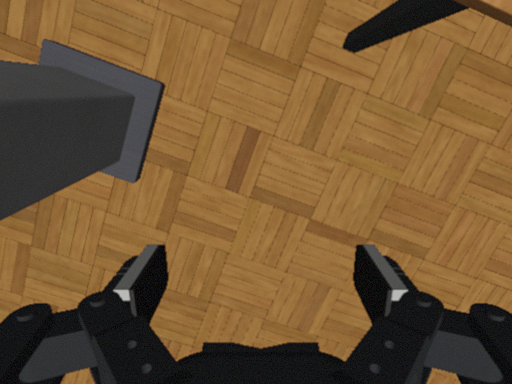

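The side view shows two light balls. A small one is at (221,217), and a larger one at (222,275) sits among orange look-alikes at (224,257), (251,269) and (226,301). The dish is at (245,175) with its post up at (243,155), the stamp is at (248,240) and the dropper at (305,265). The wrist camera sees only floor.

```bash
python3 - <<'E'
from h import *
f=lambda p:np.round(p).tolist()
im=capture("side")
for n,px,z in [("big",(222,275),27),("small",(221,217),20),("stamp",(248,240),33),("drop",(305,266),46),("eraser",(229,206),6),("or1",(224,257),18),("or2",(251,269),18),("or3",(226,301),18),("dishrim",(246,178),36),("dish",(249,183),10),("pointer",(223,183),8)]:
    print(n,f(atz("side",px,z)))
m={c:camera_model(c) for c in("scene","side")}
print("small",f(tri([ray("side",(221,217)),ray("scene",(284,231))])))
print("post",f(tri([ray("side",(244,154)),ray("scene",(179,264))])))
print("scene post",f(atz("scene",(179,264),80)),"dish",f(atz("scene",(203,257),10)),"ptr",f(atz("scene",(226,270),8)),"drop",f(atz("scene",(296,150),46)),"stamp",f(atz("scene",(294,193),33)),"eraser",f(atz("scene",(259,241),6)))
print(f(sense()["eef_pos"]),sense()["time_s"])
c=im[130:310,180:330]; save(cv2.resize(c,None,fx=3.3,fy=3.3,interpolation=cv2.INTER_CUBIC),"crop1.png")
E
```

```text
big [474.0, -401.0, 27.0]
small [467.0, -121.0, 20.0]
stamp [544.0, -263.0, 33.0]
drop [682.0, -401.0, 46.0]
eraser [490.0, -37.0, 6.0]
or1 [478.0, -316.0, 18.0]
or2 [548.0, -370.0, 18.0]
or3 [484.0, -486.0, 18.0]
dishrim [549.0, 92.0, 36.0]
dish [559.0, 103.0, 10.0]
pointer [469.0, 113.0, 8.0]
small [465.0, -114.0, 14.0]
post [546.0, 217.0, 67.0]
scene post [538.0, 221.0, 80.0] dish [556.0, 131.0, 10.0] ptr [477.0, 109.0, 8.0] drop [680.0, -395.0, 46.0] stamp [544.0, -243.0, 33.0] eraser [491.0, -35.0, 6.0]
[185.0, -491.0, 248.0] 1.75
```

View pics/crop1.png

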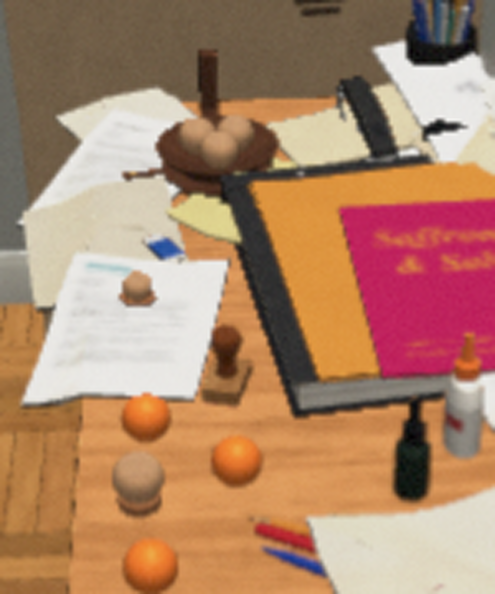

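The picture confirms it: the light 40 mm ball is at about (474,-401) with orange look-alikes around it. The dish is at about (557,125), with its post towards +y and the pointer towards -x. I'll hover above the ball with the closing axis at about -30°, which runs clear of the look-alikes.

{"fn": "step_arm", "kwargs": {
  "commands": "0.75 3 0.2 0.5 0 0 -0.08;0.75 6 0.4 1 0 0 -0.16;0.75 9 0.5 1.5 0 0 -0.24;0.75 12.5 0.7 2 0 0 -0.32;0.75 16 0.9 2.5 0 0 -0.4;0.75 19.5 1.1 3 0 0 -0.48;0.75 23 1.3 3.5 0 0 -0.56;0.75 26 1.5 4 0 0 -0.62;0.75 29 1.7 4.6 0 0 -0.67;0.75 30.2 1.7 4.8 0 0 -0.69;0.75 30.2 1.7 4.8 0 0 -0.69;0.75 30.2 1.7 4.8 0 0 -0.69;0.75 30.2 1.7 4.8 0 0 -0.69"
}}

```text
time_s: 2.83
eef_pos: [472.5, -401.7, 200.7]
ee_rot: [0.0, 0.866, 0.5, -0.0]
force: [-0.1, 0.2, -0.1]
grip_width: 0.751
grip_force: 0.0
```

```bash
python3 - <<'E'
from h import *
f=lambda p:np.round(p,1).tolist()
im=capture("wrist"); m=camera_model("wrist"); save(im,"w1.png")
for l in ["spare_ball_center"]:
    for q in spot_point("wrist",l): print(l,f(q["xy"]),round(q["score"],2),f(atz("wrist",q["xy"],27,m)))
    for q in trace("wrist",l): 
        print("tr",f(q["rect"]),round(q["score"],2),f(atz("wrist",q["rect"][:2],27,m)),f(im[q["mask"]].mean(0)))
s=sense();print(s["time_s"],f(s["eef_pos"]),R.from_quat(np.roll(s["ee_rot"],-1)).as_matrix().round(3).tolist(),s["joints"])
E
```

```text
spare_ball_center [307.0, 236.3] 0.81 [478.6, -486.4, 27.0]
spare_ball_center [215.9, 88.0] 0.71 [475.3, -316.6, 27.0]
spare_ball_center [258.1, 165.5] 0.66 [472.4, -396.8, 27.0]
spare_ball_center [315.9, 102.8] 0.58 [546.9, -372.7, 27.0]
tr [256.4, 167.8, 41.1, 40.2] 0.81 [469.8, -398.0, 27.0] [143.1, 113.5, 81.8]
tr [215.8, 87.7, 42.1, 46.7] 0.8 [475.4, -316.3, 27.0] [169.2, 101.2, 37.7]
tr [315.9, 103.1, 45.3, 50.6] 0.68 [546.8, -372.9, 27.0] [168.1, 100.7, 37.9]
tr [311.1, 237.4, 36.5, 37.2] 0.63 [481.6, -489.7, 27.0] [166.5, 98.8, 36.2]
2.9833 [472.5, -401.7, 200.8] [[0.499, 0.866, 0.0], [0.866, -0.499, -0.001], [-0.0, 0.001, -1.0]] [-8.93213527e-01  5.59332102e-01  1.25635750e+00 -1.37912002e-04
  1.32529147e+00 -3.70200256e-01]
```

View pics/w1.png

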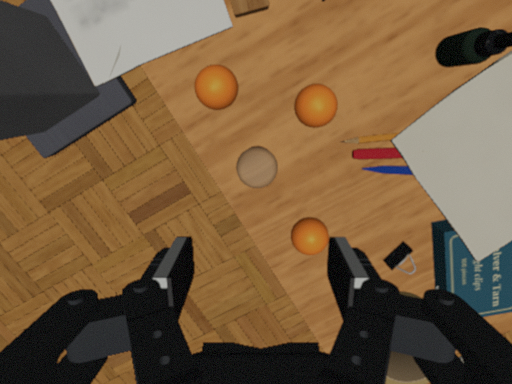

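The wrist view shows the light ball at (257,167), which puts it at about (472,-398). The orange balls are at (216,87), (316,104) and (310,237), clear of the finger line. I'll descend and grip gently, with the fingertips about 10 mm below the ball's centre.

{"fn": "step_arm", "kwargs": {
  "commands": "0.75 0.25 -0.2 3 0 0 0;0.75 0.25 -0.2 6.5 0 0 0;0.75 0.25 -0.2 10 0 0 0;0.75 0.25 -0.2 13 0 0 0;0.75 0.25 -0.2 15 0 0 0;0.75 0.25 -0.2 16.2 0 0 0;0.75 0.25 -0.2 16.7 0 0 0;0.75 0.25 -0.2 16.7 0 0 0;0.4 0.25 -0.2 16.7 0 0 0;0.4 0.25 -0.2 16.7 0 0 0;0.4 0.25 -0.2 16.7 0 0 0;0.4 0.25 -0.2 16.7 0 0 0;0.4 0.25 -0.2 16.7 0 0 0;0.4 0.25 -0.2 16.7 0 0 0",
  "newtons": 20
}}

```text
time_s: 4.15
eef_pos: [472.7, -398.0, 35.5]
ee_rot: [0.0, 0.865, 0.501, -0.0]
force: [-7.5, 3.9, 9.3]
grip_width: 0.452
grip_force: 19.1
```

```bash
python3 - <<'E'
from h import *
im=capture("wrist"); save(im,"w2.png"); s=sense(); print(s["eef_pos"],s["grip_width"],s["grip_force"],s["force"])
E
```

```text
[ 472.69217771 -398.00264336   35.4650054 ] 0.4492951013008135 19.058509469032288 [-7.3580079   4.20103057 10.06271899]
```

View pics/w2.png

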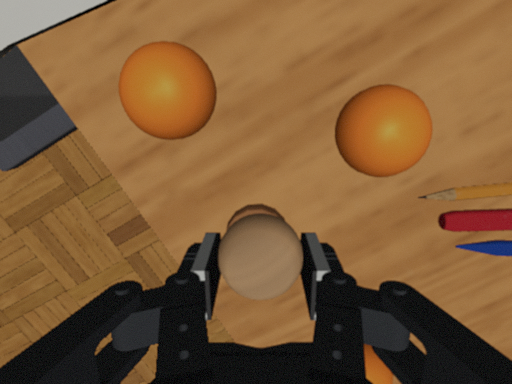

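The ball is between the pads, which show at (212,270) and (310,270), but the width reads 38 mm and there is a 10 N upward push. I'll check from the geometry where the fingertips really are.

```bash
python3 - <<'E'
from h import *
s=sense(); T=R.from_quat(np.roll(s["ee_rot"],-1)).as_matrix(); p=s["eef_pos"]
for y in(-19.5,19.5):
  for z in (3,7,11,14,17): print(y,z,[proj("wrist",p+T@np.array([x,y,z])).round().tolist() for x in(11,-11)])
for c in [(472,-398,27),(472,-398,32)]: print("ball",c,proj("wrist",np.array(c)).round(1), T.T@(np.array(c)-p))
im=cv2.imread("pics/w2.png")[200:340,150:370]; cv2.imwrite("pics/w2c.png",cv2.resize(im,None,fx=3.5,fy=3.5,interpolation=cv2.INTER_CUBIC))
E
```

```text
-19.5 3 [[217.0, 239.0], [219.0, 282.0]]
-19.5 7 [[218.0, 235.0], [220.0, 277.0]]
-19.5 11 [[219.0, 231.0], [221.0, 273.0]]
-19.5 14 [[220.0, 228.0], [222.0, 269.0]]
-19.5 17 [[221.0, 226.0], [222.0, 266.0]]
19.5 3 [[306.0, 239.0], [304.0, 282.0]]
19.5 7 [[304.0, 235.0], [302.0, 277.0]]
19.5 11 [[303.0, 231.0], [301.0, 273.0]]
19.5 14 [[302.0, 228.0], [301.0, 269.0]]
19.5 17 [[302.0, 226.0], [300.0, 266.0]]
ball (472, -398, 27) [260.  255.5] [-0.33465456 -0.60082301  8.46536777]
ball (472, -398, 32) [260. 261.] [-0.33900977 -0.6013856   3.4653697 ]
```

View pics/w2c.png

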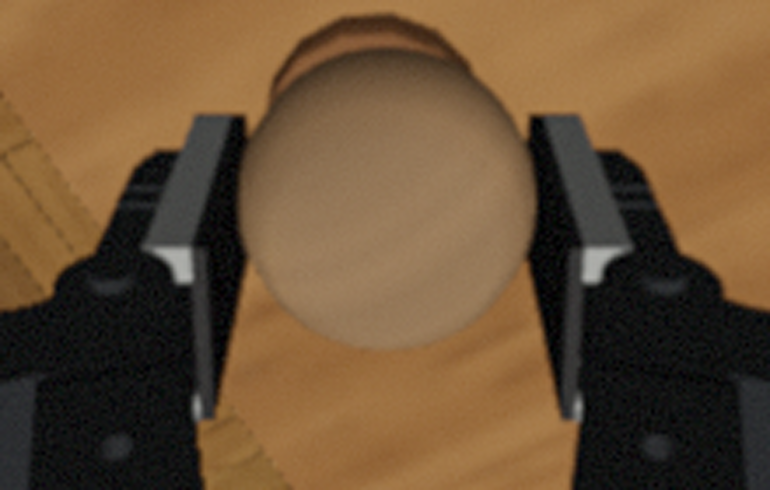

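The tips sit only about 9 mm ahead of the TCP at this opening, roughly level with the ball's equator. I'll reopen, go 8 mm lower, grip again and lift a little.

{"fn": "step_arm", "kwargs": {
  "commands": "0.75 0 0 0 0 0 0;0.75 0 0 0 0 0 0;0.75 0 0 0 0 0 0;0.75 0 -0.05 0.4 0 0 0;0.75 0 -0.05 0.8 0 0 0;0.75 0 -0.05 0.8 0 0 0;0.4 0 -0.05 0.8 0 0 0;0.4 0 -0.05 0.8 0 0 0;0.4 0 -0.05 0.8 0 0 0;0.4 0 -0.05 0.8 0 0 0;0.4 0 -0.05 0.8 0 0 0;0.4 0 -0.05 0.8 0 0 0;0.4 0 -0.05 0.3 0 0 0;0.4 0 -0.05 -0.7 0 0 0;0.4 0 -0.05 -2.2 0 0 0;0.4 0 -0.05 -2.2 0 0 0",
  "newtons": 20
}}

```text
time_s: 5.53
eef_pos: [473.7, -398.8, 58.8]
ee_rot: [0.003, 0.865, 0.501, 0.001]
force: [-0.9, -0.7, 0.5]
grip_width: 0.455
grip_force: 20.2
```

```bash
python3 - <<'E'
from h import *
im=capture("wrist"); m=camera_model("wrist"); s=sense(); T=R.from_quat(np.roll(s["ee_rot"],-1)).as_matrix(); p=s["eef_pos"]
for q in trace("wrist","spare_ball_center"):
    r=np.array(q["rect"]); print(r.round(1),round(q["score"],2),im[q["mask"]].mean(0).round())
for z in (-6,-3,0,3): 
    c=p+T@np.array([0,0,z]); d=np.linalg.norm(c-m["eye"]); print(z,proj("wrist",c).round(1),"diam",round(2*m["mtx"][0][0]*20/np.sqrt((m["rotation"][:,2]@(c-m["eye"]))**2-400),1))
print(s["eef_pos"],s["grip_width"],s["grip_force"],s["force"])
E
```

```text
[364.4 120.3  84.7  83. ] 0.89 [166.  99.  37.]
[178.2  91.   81.6  87.1] 0.76 [169. 101.  37.]
[260.5 268.9  89.8  93.7] 0.66 [137. 109.  79.]
[341.7 343.   61.2  38.2] 0.64 [154.  90.  33.]
-6 [263.  273.7] diam 95.3
-3 [262.9 269.9] diam 93.3
0 [262.9 266.2] diam 91.4
3 [262.8 262.7] diam 89.5
[ 473.34715134 -398.36749537   57.27685644] 0.4512869571096985 20.190964937210083 [ 0.54174382  0.11396018 -0.84163534]
```

The ball is held at about the TCP height. I'll carry it over the dish at a safe height, turning the closing axis to the post's direction on the way.

{"fn": "step_arm", "kwargs": {
  "commands": "0.4 0 0 -2 0 0 0;0.4 0 0 -5 0 0 0.03;0.4 0.5 -0.2 -8.5 0 0 0.08;0.4 2 -0.8 -11.5 0 0 0.14;0.4 4.5 -1.7 -14 0 0 0.2;0.4 7.5 -2.9 -15.5 0 0 0.28;0.4 11 -4.2 -16.3 0 0 0.36;0.4 14.5 -5.5 -16.3 0 0 0.44;0.4 18 -6.8 -16.3 0 0 0.52;0.4 21.5 -8.2 -16.3 0 0 0.6;0.4 25 -9.5 -16.3 0 0 0.68;0.4 28.5 -10.8 -16.3 0 0 0.76;0.4 32 -12.2 -16.3 0 0 0.84;0.4 35.5 -13.5 -16.3 0 0 0.92;0.4 39 -14.8 -16.3 0 0 0.98;0.4 42 -16 -16.3 0 0 1.02;0.4 45 -17.1 -16.3 0 0 1.047;0.4 47.5 -18.1 -16.3 0 0 1.047;0.4 49 -18.6 -16.3 0 0 1.047;0.4 49.2 -18.7 -16.3 0 0 1.047"
}}

```text
time_s: 7.3
eef_pos: [555.1, 124.8, 217.4]
ee_rot: [-0.0, 1.0, 0.003, -0.0]
force: [-0.5, -0.2, -0.7]
grip_width: 0.457
grip_force: 20.3
```

{"fn": "step_arm", "kwargs": {
  "commands": "0.4 0 0 0 0 0 0;0.4 0 0 0 0 0 0;0.4 0 0 0 0 0 0"
}}

```text
time_s: 7.55
eef_pos: [555.2, 121.2, 218.1]
ee_rot: [0.0, 1.0, 0.001, -0.0]
force: [-0.3, -0.4, 0.1]
grip_width: 0.454
grip_force: 20.3
```

```bash
python3 - <<'E'
from h import *
f=lambda p:np.round(p,1).tolist()
im=capture("wrist"); m=camera_model("wrist"); save(im,"w3.png")
for l,z in [("ball_0_center",39),("ball_1_center",39),("ball_2_center",39),("dish_centre",10),("post",80),("pointer",8)]:
    for q in spot_point("wrist",l): print(l,f(q["xy"]),round(q["score"],2),f(atz("wrist",q["xy"],z,m)))
for q in trace("wrist","dish_centre"): print("dish",f(q["rect"]),round(q["score"],2)); np.save("dm.npy",q["mask"]); break
s=sense();print(s["time_s"],f(s["eef_pos"]),R.from_quat(np.roll(s["ee_rot"],-1)).as_matrix().round(3).tolist(),s["joints"].round(2) if hasattr(s["joints"],"round") else s["joints"],s["grip_width"],s["force"])
E
```

```text
ball_0_center [272.1, 177.5] 0.89 [546.5, 108.6, 39.0]
ball_1_center [238.7, 156.1] 0.71 [567.9, 141.2, 39.0]
ball_2_center [239.5, 199.2] 0.88 [523.7, 141.2, 39.0]
dish_centre [249.7, 170.4] 0.76 [546.4, 131.7, 10.0]
post [148.4, 196.8] 0.66 [540.1, 217.8, 80.0]
dish [222.2, 169.9, 191.4, 124.3] 0.95
7.95 [555.3, 122.0, 218.3] [[1.0, 0.002, 0.0], [0.002, -1.0, -0.0], [0.0, 0.0, -1.0]] [ 0.01  0.43  1.41 -0.    1.3   1.58] 0.4520252302746421 [ 0.33743876 -0.63301722  0.78837156]
```

View pics/w3.png

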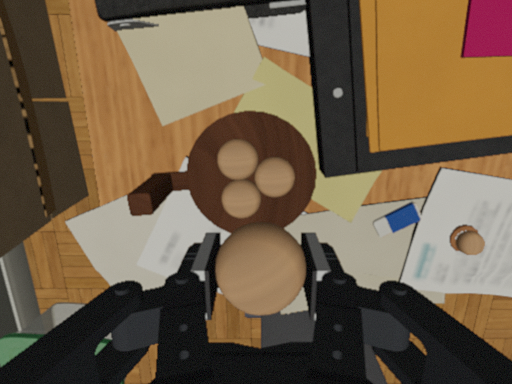

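The wrist view shows the dish at (252,172), its balls at (238,158), (275,178) and (241,199), the post at lower left (143,200), and the held ball at (261,268). I'll refine the ball centres before placing.

```bash
python3 - <<'E'
from h import *
f=lambda p:np.round(p,1).tolist()
im=capture("wrist"); m=camera_model("wrist")
def und(pts):return np.array([(m["rotation"].T@ray("wrist",p,m)[1]) for p in pts])
for q in trace("wrist","ball_0_center"):
    c,rad=cv2.minEnclosingCircle(np.argwhere(q["mask"])[:,::-1].astype(np.float32)); a=q["mask"].sum()
    M=np.argwhere(q["mask"])[:,::-1].mean(0)
    print("ball",f(q["rect"]),round(q["score"],2),int(a),round(2*np.sqrt(a/np.pi),1),f(M),f(atz("wrist",M,39,m)))
g=cv2.cvtColor(im,cv2.COLOR_RGB2GRAY)
# dish rim: fit a circle of radius 65.5 at z=36 by projecting to the mask outline
from scipy.optimize import least_squares
M=np.load("dm.npy").astype(np.uint8); cs=max(cv2.findContours(M,cv2.RETR_EXTERNAL,cv2.CHAIN_APPROX_NONE)[0],key=len)[:,0]
for z in (30,36):
    P=np.array([atz("wrist",p,z,m)[:2] for p in cs]); P=P[(P[:,1]<175)]
    s=least_squares(lambda v:np.hypot(*(P-v[:2]).T)-v[2],[546,131,65],loss="soft_l1",f_scale=1.5); print("rim",z,s.x.round(1))
s2=capture("scene")
for q in trace("scene","ball_0_center"): 
    print("scene ball",f(q["rect"]),round(q["score"],2),f(atz("scene",q["rect"][:2],39)))
print([f(proj("wrist",(x,y,39))) for x,y in((546,130),(566,142),(526,142))], 2*m["mtx"][0][0]*20/(m["eye"][2]-39))
E
```

```text
ball [275.8, 177.4, 37.4, 35.0] 0.89 1212 39.3 [275.3, 176.3] [547.7, 106.5, 39.0]
rim 30 [546.8 129.3  63.9]
rim 36 [548.3 129.3  62.7]
[[251.5, 177.9], [239.1, 158.0], [239.7, 197.1]] 41.936383730771304
```

The rim fit and ball centroid agree: the seat is at about (547,130). I'll descend to just above it.

{"fn": "step_arm", "kwargs": {
  "commands": "0.4 -0.3 -0.3 1.5 0 0 0;0.4 -0.6 -0.6 4 0 0 0;0.4 -0.8 -0.73 7 0 0 0;0.4 -0.8 -0.73 9.5 0 0 0;0.4 -0.8 -0.73 11.5 0 0 0;0.4 -0.8 -0.73 13 0 0 0;0.4 -0.8 -0.73 13.7 0 0 0;0.4 -0.8 -0.73 14.1 0 0 0;0.4 -0.8 -0.73 14.1 0 0 0;0.4 -0.8 -0.73 14.1 0 0 0;0.4 -0.8 -0.73 14.1 0 0 0"
}}

```text
time_s: 9.07
eef_pos: [547.8, 129.6, 78.3]
ee_rot: [-0.0, 1.0, 0.001, 0.001]
force: [0.1, 0.5, -0.6]
grip_width: 0.456
grip_force: 20.3
```

```bash
python3 - <<'E'
from h import *
f=lambda p:np.round(p,1).tolist()
ims=[]
for c,b in (("wrist",(170,90,180,230)),("scene",(160,210,90,80)),("side",(200,130,90,80))):
    im=capture(c); x,y,w,h=b; k=im[y:y+h,x:x+w]; ims.append(cv2.resize(k,(int(w*400/h),400),interpolation=cv2.INTER_CUBIC)[:,:500])
    if c!="wrist":
        print(c,f(proj(c,(547,130,76))))
        for q in spot_point(c,"spare_ball_center")[:3]: print(f(q["xy"]),round(q["score"],2))
k=np.hstack(ims); save(cv2.resize(k,(800,int(k.shape[0]*800/k.shape[1]))),"p4.png")
s=sense(); print(f(s["eef_pos"]),f(s["force"]),s["grip_width"],s["time_s"])
E
```

```text
scene [203.6, 244.9]
[204.0, 243.7] 0.47
[355.0, 172.7] 0.35
side [244.9, 162.4]
[223.8, 298.6] 0.73
[223.7, 260.2] 0.58
[249.1, 268.1] 0.45
[547.4, 129.5, 77.7] [0.5, -0.1, 0.0] 0.4510737272832828 9.3167
```

View pics/p4.png

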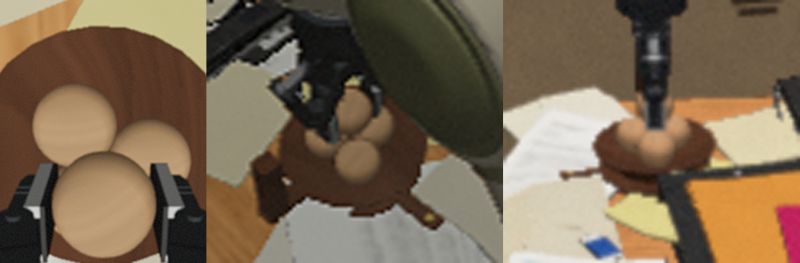

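The three views show the held ball above the middle of the three, with the fingertips clear of them. I'll lower it slowly.

{"fn": "step_arm", "kwargs": {
  "commands": "0.4 0 0 0.2 0 0 0;0.4 0 0 0.35 0 0 0;0.4 0 0 0.45 0 0 0;0.4 0 0 0.5 0 0 0;0.4 0 0 0.5 0 0 0"
}}

```text
time_s: 9.73
eef_pos: [548.7, 129.7, 74.2]
ee_rot: [-0.0, 1.0, 0.001, 0.002]
force: [-1.6, 0.4, 13.7]
grip_width: 0.453
grip_force: 28.0
```

{"fn": "step_arm", "kwargs": {
  "commands": "0.4 0 0 0.05 0 0 0;0.4 0 0 0.1 0 0 0;0.4 0 0 0.1 0 0 0"
}}

```text
time_s: 9.98
eef_pos: [549.3, 129.8, 74.0]
ee_rot: [-0.0, 1.0, 0.002, 0.003]
force: [-0.8, 1.8, 19.0]
grip_width: 0.45
grip_force: 31.0
```

Contact came at TCP height of about 74 mm with 19 N. I'll back off to a light touch and look.

{"fn": "step_arm", "kwargs": {
  "commands": "0.4 0 0 -0.1 0 0 0;0.4 0 0 -0.2 0 0 0;0.4 0 0 -0.2 0 0 0;0.4 0 0 -0.2 0 0 0"
}}

```text
time_s: 10.32
eef_pos: [548.1, 129.7, 74.4]
ee_rot: [-0.0, 1.0, 0.001, 0.001]
force: [0.8, 1.7, 8.8]
grip_width: 0.448
grip_force: 25.2
```

```bash
python3 - <<'E'
from h import *
f=lambda p:np.round(p,1).tolist()
im=capture("wrist"); m=camera_model("wrist"); s=sense(); T=R.from_quat(np.roll(s["ee_rot"],-1)).as_matrix(); p=np.array(s["eef_pos"])
save(cv2.resize(im[80:340,130:390],(600,600),interpolation=cv2.INTER_CUBIC),"p5.png")
for z in(0,4,8,11): print(z,[f(proj("wrist",p+T@np.array([11,y,z]))) for y in(-20,20)])
for z in(-3,0,3): print("c",f(proj("wrist",p+[0,0,z])))
for q in trace("wrist","ball_0_center"):
    M=np.argwhere(q["mask"])[:,::-1].mean(0); print(f(q["rect"]),int(q["mask"].sum()),f(M),round(q["score"],2),f(atz("wrist",M,39,m)))
for z in(39,):print([ (f(proj("wrist",(x,y,z))),round(2*m["mtx"][0][0]*20/(m["rotation"][:,2]@(np.array((x,y,z))-m["eye"])),1)) for x,y in((547,107),(567,142),(527,142))])
print(f(p),f(s["force"]),s["grip_width"],s["grip_force"],s["time_s"])
E
```

```text
0 [[212.2, 242.2], [304.7, 242.2]]
4 [[213.5, 238.1], [303.5, 238.0]]
8 [[214.7, 234.2], [302.4, 234.2]]
11 [[215.6, 231.4], [301.6, 231.4]]
c [258.5, 261.2]
c [258.5, 264.7]
c [258.5, 268.3]
[304.2, 220.7, 69.8, 48.2] 2193 [305.5, 217.8] 0.67 [556.0, 104.4, 39.0]
[([300.1, 233.0], np.float64(72.8)), ([235.7, 198.3], np.float64(75.3)), ([237.1, 265.0], np.float64(70.5))]
[548.1, 129.7, 74.4] [-0.5, 1.1, 8.7] 0.4514372417186447 25.226727426052094 10.3667
```

View pics/p5.png

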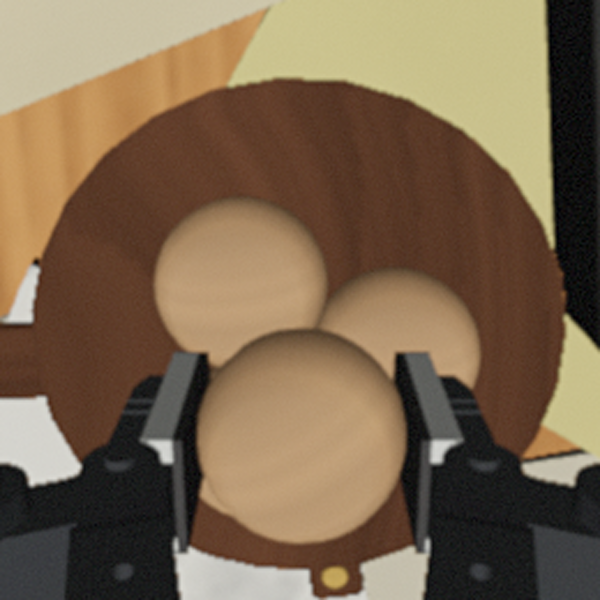

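The held ball at crop (302,437) sits in the hollow, with the others at (240,282) and (397,350) and the third hidden below. The sideways force is about 1 N against 9 N vertical, so it's bearing evenly on all three. I'll ease the load and release slowly.

{"fn": "step_arm", "kwargs": {
  "commands": "0.4 0 0 -0.1 0 0 0;0.4 0 0 -0.1 0 0 0;0.48 0 0 -0.1 0 0 0;0.5 0 0 -0.1 0 0 0;0.52 0 0 -0.1 0 0 0;0.55 0 0 -0.1 0 0 0;0.6 0 0 -0.1 0 0 0;0.66 0 0 -0.1 0 0 0;0.72 0 0 -0.1 0 0 0;0.75 0 0 -0.1 0 0 0;0.75 0 0 -0.1 0 0 0;0.75 0 0 -0.1 0 0 0;0.75 0 0 -0.1 0 0 0;0.75 0 0 -0.1 0 0 0"
}}

```text
time_s: 11.58
eef_pos: [547.2, 129.5, 74.3]
ee_rot: [0.0, 1.0, 0.001, -0.0]
force: [-0.2, 0.7, 0.0]
grip_width: 0.747
grip_force: 0.0
```

```bash
python3 - <<'E'
from h import *
f=lambda p:np.round(p,1).tolist()
im=capture("wrist"); m=camera_model("wrist"); s=sense()
save(cv2.resize(im[80:340,130:390],(500,500),interpolation=cv2.INTER_CUBIC),"p6.png")
for z in (72,75): print(z,f(proj("wrist",(546.8,130,z))))
for l in("spare_ball_center","ball_0_center"):
  for q in trace("wrist",l): print(l,f(q["rect"]),round(q["score"],2),f(atz("wrist",q["rect"][:2],72,m)))
print(f(s["eef_pos"]),f(s["force"]),s["grip_width"],s["time_s"])
E
```

```text
72 [257.5, 262.9]
75 [257.5, 266.4]
spare_ball_center [258.7, 266.1, 89.0, 91.7] 0.64 [545.1, 129.5, 72.0]
ball_0_center [303.8, 231.9, 72.1, 74.6] 0.7 [562.1, 109.8, 72.0]
[547.2, 129.5, 74.3] [0.5, -0.5, 0.3] 0.7531023129424496 11.6333
```

View pics/p6.png

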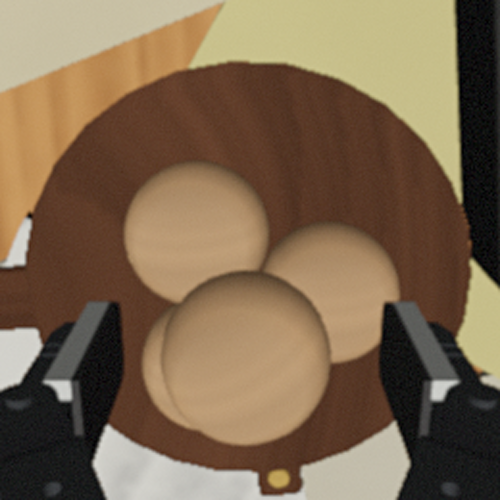

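The ball is released: it sits at crop (245,357) on the three with the fingers clear, and the pointer stud shows at (278,478). I've now viewed 11 pictures, one over the allowed 10, so from here I'll use numbers only. Next I'll rise and go over the post.

{"fn": "step_arm", "kwargs": {
  "commands": "0.75 0 0 -0.5 0 0 0;0.75 0 0 -1.2 0 0 0;0.75 0 0 -2.5 0 0 0;0.75 0 0 -4.5 0 0 0;0.75 0 0 -7 0 0 0;0.75 0 0 -10 0 0 0;0.7 -0.2 -2 -12 0 0 0;0.65 -0.4 -5 -13 0 0 0;0.6 -0.6 -7.5 -13 0 0 0;0.55 -0.6 -8.5 -13 0 0 0;0.55 -0.6 -8.5 -13 0 0 0;0.55 -0.6 -8.5 -13 0 0 0;0.55 -0.6 -8.5 -13 0 0 0"
}}

```text
time_s: 12.82
eef_pos: [541.1, 213.4, 204.1]
ee_rot: [0.0, 1.0, 0.001, -0.0]
force: [-0.9, -0.3, 0.6]
grip_width: 0.551
grip_force: 0.0
```

```bash
python3 - <<'E'
from h import *
f=lambda p:np.round(p,1).tolist()
m0=camera_model("wrist")
im=capture("wrist"); m=camera_model("wrist"); s=sense(); save(im,"w7.png")
for q in spot_point("wrist","post"): print("post pt",f(q["xy"]),round(q["score"],2),f(atz("wrist",q["xy"],80,m)))
for q in trace("wrist","post")[:1]:
    k=q["mask"].astype(np.uint8); print("mask",f(q["rect"]),k.sum(),round(q["score"],2))
for l,z in [("pointer",9),("base",0),("dish_centre",10)]:
    for q in spot_point("wrist",l): print(l,f(q["xy"]),round(q["score"],2),f(atz("wrist",q["xy"],z,m)))
for q in trace("wrist","ball_0_center"): print("balls",f(q["rect"]),round(q["score"],2),f(atz("wrist",q["rect"][:2],39,m)))
for q in trace("wrist","spare_ball_center"): print("spare",f(q["rect"]),round(q["score"],2),f(atz("wrist",q["rect"][:2],72,m)))
# bright brass stud search
hsv=cv2.cvtColor(im,cv2.COLOR_RGB2HSV); 
pr=proj("wrist",(457,127,9)); print("pred stud",f(pr)); x,y=[int(round(v)) for v in pr]
w=im[max(0,y-14):y+15,max(0,x-25):x+26].astype(int); b=w[...,0]+w[...,1]-2*w[...,2]; b=np.where((w[...,0]>120)&(b>100),1,0); ii=np.argwhere(b); print(len(ii), f(ii.mean(0)[::-1]+[max(0,x-25),max(0,y-14)]) if len(ii) else "")
# top face of the post: predicted corners at z=100
for yaw in (0,4,8):
    r=R.from_euler("z",yaw,degrees=True).as_matrix(); print(yaw,[f(proj("wrist",np.array([540,218,100])+r@np.array([a,c,0]))) for a,c in((10,10),(10,-10),(-10,-10),(-10,10))])
print(f(s["eef_pos"]),s["time_s"],np.round(s["joints"],2),s["grip_width"])
E
```

```text
post pt [252.4, 188.4] 0.75 [538.1, 218.9, 80.0]
post pt [332.9, 190.1] 0.61 [536.7, 153.0, 80.0]
post pt [372.5, 164.5] 0.3 [558.2, 122.7, 80.0]
mask [326.9, 163.0, 181.8, 133.8] 11486 0.75
pointer [346.2, 239.6] 0.71 [457.0, 117.3, 9.0]
pointer [373.3, 165.9] 0.6 [540.5, 96.1, 9.0]
balls [379.0, 164.7, 36.3, 34.5] 0.61 [548.6, 101.8, 39.0]
spare [360.1, 177.4, 51.3, 47.9] 0.96 [545.3, 129.1, 72.0]
spare [333.5, 192.3, 41.8, 40.8] 0.63 [532.2, 150.4, 72.0]
pred stud [338.2, 239.6]
42 [345.3, 240.0]
0 [[240.8, 180.9], [267.6, 180.9], [267.3, 206.1], [241.2, 206.0]]
4 [[239.9, 181.8], [266.6, 180.1], [268.2, 205.2], [242.1, 206.9]]
8 [[239.1, 182.8], [265.6, 179.3], [269.0, 204.3], [243.2, 207.6]]
[541.2, 213.3, 204.1] 12.8667 [ 0.17  0.47  1.38 -0.    1.29  1.74] 0.5488021146429181
```

```bash
python3 - <<'E'
from h import *
im=cv2.imread("pics/w7.png"); g=cv2.cvtColor(im,cv2.COLOR_BGR2GRAY)
p=g[166:216:2,226:298:2]
for i,r in enumerate(p): print(166+2*i," ".join("%3d"%v for v in r))
E
```

```text
166 134 134 130 126 124 127 125 106  37  23  24  22  31  27  26  28  26  27  28  54  55  52  54  53  53  55  55  51  53  53  52  49  50  57  54  57
168 134 133 131 126 125 126 126 110  28  28  26  25  34  28  27  31  29  26  26  48  55  52  57  51  53  49  50  48  55  53  54  52  48  50  54  54
170 134 133 128 122 124 123 126 108  26  30  23  29  22  24  30  35  27  30  23  45  50  50  50  51  45  48  50  48  56  49  55  51  54  54  54  55
172 132 128 128 124 123 120 130 139  27  22  26  23  29  30  31  34  28  26  26  47  55  52  50  47  54  54  50  50  55  52  53  51  50  49  49  53
174 134 131 122 116 142 163 173 162  22  27  28  28  27  26  26  26  26  32  30  46  49  52  49  49  52  50  49  49  53  54  49  55  50  52  53  54
176 126 123 137 163 173 175 176 128  22  29  32  32  29  23  26  32  32  24  26  36  48  45  47  50  45  42  43  46  53  54  52  50  47  51  52  54
178 151 170 174 175 173 175 177  89  23  26  22  33  32  35  26  29  29  29  22  36  45  47  47  44  46  48  49  49  50  55  53  53  48  52  51  52
180 175 174 174 174 173 175 169  60  24  26  32  25  32  28  28 
[... 1899 characters left out ...]
 165 165 164 167 184 187 185 187 186 184 185 184 185 185 183 184 184 186 185 185 184 185 185 186 155  59  49
208 174 175 174 176 174 176 166 143 186 187 187 186 187 185 185 185 184 186 186 185 184 185 184 184 186 184 184 185 183 185 185 185 186 186 149  47
210 174 175 174 173 175 176 146 178 187 186 186 184 185 185 186 185 186 183 186 186 185 185 183 186 185 185 184 185 185 184 185 183 184 185 180 111
212 175 173 174 175 176 167 160 185 186 185 185 185 186 185 187 185 185 184 185 186 185 184 186 186 186 183 185 183 186 184 185 184 184 184 185 185
214 176 175 176 176 175 144 181 187 186 186 185 186 186 186 185 184 184 187 185 185 185 185 186 186 185 185 186 184 185 185 185 183 184 185 184 183
```

The post's top face spans columns 239–265 and rows 182–205, giving a centre of about (539.5,218.8) and a yaw of about +6°. The stud is at about (457,118). I'll descend and grip with radial closing, softly at first.

{"fn": "step_arm", "kwargs": {
  "commands": "0.55 -0.17 -0.55 1.5 0 0 -0.05;0.55 -0.17 -0.55 4 0 0 -0.105;0.55 -0.17 -0.55 7 0 0 -0.105;0.55 -0.17 -0.55 9.5 0 0 -0.105;0.55 -0.17 -0.55 11.5 0 0 -0.105;0.55 -0.17 -0.55 12.5 0 0 -0.105;0.55 -0.17 -0.55 13 0 0 -0.105;0.55 -0.17 -0.55 13 0 0 -0.105;0.45 -0.17 -0.55 13 0 0 -0.105;0.38 -0.17 -0.55 13 0 0 -0.105;0.33 -0.17 -0.55 13 0 0 -0.105;0.3 -0.17 -0.55 13 0 0 -0.105;0.27 -0.17 -0.55 13 0 0 -0.105;0.24 -0.17 -0.55 13 0 0 -0.105;0.2 -0.17 -0.55 13 0 0 -0.105;0.15 -0.17 -0.55 13 0 0 -0.105;0.15 -0.17 -0.55 13 0 0 -0.105;0.15 -0.17 -0.55 13 0 0 -0.105",
  "newtons": 20
}}

```text
time_s: 14.72
eef_pos: [539.3, 220.1, 74.6]
ee_rot: [-0.0, 0.999, 0.054, 0.0]
force: [-2.4, 0.8, 6.1]
grip_width: 0.234
grip_force: 20.0
```

{"fn": "step_arm", "kwargs": {
  "commands": "0.15 0 0 0 0 0 0;0.1 0 0 0 0 0 0;0.1 0 0 0 0 0 0",
  "newtons": 45
}}

```text
time_s: 14.97
eef_pos: [539.2, 220.0, 74.6]
ee_rot: [-0.0, 0.999, 0.054, 0.0]
force: [-2.4, 1.0, 6.4]
grip_width: 0.231
grip_force: 43.7
```

{"fn": "step_arm", "kwargs": {
  "commands": "0.1 0 0 0 0 0 0;0.1 0 0 0 0 0 0;0.1 0 0 0 0 0 0",
  "newtons": 80
}}

```text
time_s: 15.22
eef_pos: [539.2, 220.0, 74.7]
ee_rot: [0.0, 0.999, 0.054, -0.0]
force: [-4.0, 0.5, 8.3]
grip_width: 0.223
grip_force: 78.0
```

```bash
cat > chk.py <<'E'
from h import *
f=lambda p:np.round(p,1).tolist()
ims={c:capture(c) for c in("wrist","scene","side")}
s=sense(); print(f(s["eef_pos"]),np.round(s["ee_rot"],4),f(s["force"]),np.round(s["wrist_torque"],2),s["grip_width"],s["grip_force"],s["time_s"],np.round(s["joints"],2))
for c in("wrist","scene","side"):
  for l in ("spare_ball_center","ball_0_center","dish_centre","pointer","post"):
    r=spot_point(c,l)[:4]; print(c,l,[(f(q["xy"]),round(q["score"],2)) for q in r])
E
python3 chk.py; python3 -c "
from h import *
print('pred wrist spare',proj('wrist',(546,129.5,72)),'scene',proj('scene',(546,129.5,72)),'side',proj('side',(546,129.5,72)))"
```

```text
[539.2, 220.0, 74.7] [ 1.000e-04  9.985e-01  5.390e-02 -1.000e-04] [-4.3, -0.0, 7.5] [-0.3   0.52 -0.22] 0.22685869047311324 77.96851515769958 15.3667 [ 0.19  0.62  1.51 -0.    1.01  1.65]
wrist spare_ball_center [([456.4, 262.8], 0.68)]
wrist ball_0_center [([466.6, 238.9], 0.79)]
wrist dish_centre []
wrist pointer [([387.3, 329.8], 0.77)]
wrist post [([260.2, 272.1], 0.68), ([456.8, 266.3], 0.17)]
scene spare_ball_center [([353.3, 174.1], 0.43)]
scene ball_0_center []
scene dish_centre [([205.4, 257.9], 0.91)]
scene pointer []
scene post []
side spare_ball_center [([223.0, 299.1], 0.72), ([225.6, 259.6], 0.71), ([251.0, 269.4], 0.69), ([246.4, 163.0], 0.4)]
side ball_0_center [([244.7, 173.8], 0.39)]
side dish_centre [([248.9, 180.0], 0.79), ([229.7, 205.9], 0.73)]
side pointer [([220.0, 185.4], 0.7)]
side post []
pred wrist spare [458.52326211 266.94374583] scene [204.08922631 245.84146619] side [244.64052826 163.56515849]
```

The post is gripped at (539,220) with 78 N, which puts the dish axis at about (548,130). Now a slow, straight lift of 6 cm.

{"fn": "step_arm", "kwargs": {
  "commands": "0.1 0 0 -0.05 0 0 0;0.1 0 0 -0.15 0 0 0;0.1 0 0 -0.3 0 0 0;0.1 0 0 -0.6 0 0 0;0.1 0 0 -1 0 0 0;0.1 0 0 -1.4 0 0 0;0.1 0 0 -1.8 0 0 0;0.1 0 0 -2.2 0 0 0;0.1 0 0 -2.6 0 0 0;0.1 0 0 -3 0 0 0;0.1 0 0 -3.4 0 0 0;0.1 0 0 -3.8 0 0 0;0.1 0 0 -4.2 0 0 0;0.1 0 0 -4.6 0 0 0;0.1 0 0 -5 0 0 0;0.1 0 0 -5.4 0 0 0;0.1 0 0 -5.7 0 0 0;0.1 0 0 -5.9 0 0 0;0.1 0 0 -6 0 0 0;0.1 0 0 -6 0 0 0"
}}

```text
time_s: 17.78
eef_pos: [539.3, 220.0, 134.5]
ee_rot: [-0.0, 0.999, 0.054, 0.0]
force: [0.4, -1.4, -3.7]
grip_width: 0.222
grip_force: 78.4
```

```bash
python3 chk.py; python3 - <<'E'
from h import *
s=sense(); print('pred wrist spare',proj('wrist',(548,130,132)),'scene',proj('scene',(547,130,132)),'side',proj('side',(547,130,132)))
im=capture("wrist")
pr=proj("wrist",(457,118,9)); x,y=[int(round(v)) for v in pr]; print("stud pred",pr)
x0,y0=max(0,x-25),max(0,y-20); w=im[y0:y+20,x0:x+26].astype(int); b=w[...,0]+w[...,1]-2*w[...,2]; ii=np.argwhere((w[...,0]>120)&(b>100)); 
if len(ii): c=ii.mean(0)[::-1]+[x0,y0]; print(len(ii),c,atz("wrist",c,9))
E
```

```text
[539.2, 220.0, 134.1] [ 0.000e+00  9.985e-01  5.390e-02 -2.000e-04] [0.3, 0.5, -3.6] [0.21 0.04 0.04] 0.22306571770046196 78.41781377792358 17.9333 [0.19 0.54 1.47 0.   1.13 1.65]
wrist spare_ball_center [([456.1, 265.9], 0.97)]
wrist ball_0_center [([463.2, 238.1], 0.89)]
wrist dish_centre []
wrist pointer [([463.7, 236.4], 0.38)]
wrist post [([259.5, 269.7], 0.64)]
scene spare_ball_center [([202.0, 231.0], 0.66)]
scene ball_0_center [([204.0, 243.1], 0.5)]
scene dish_centre [([202.8, 244.7], 0.91)]
scene pointer [([225.8, 270.6], 0.57), ([176.6, 250.3], 0.18)]
scene post [([179.2, 252.5], 0.72)]
side spare_ball_center [([226.2, 298.2], 0.76), ([225.0, 258.2], 0.75), ([253.1, 269.0], 0.71), ([245.7, 144.8], 0.52)]
side ball_0_center [([244.7, 159.7], 0.66), ([239.8, 155.4], 0.56)]
side dish_centre [([246.1, 165.1], 0.51), ([242.1, 179.4], 0.49)]
side pointer [([219.4, 181.5], 0.91)]
side post [([237.6, 154.2], 0.66)]
pred wrist spare [459.20713149 263.63326094] scene [202.30639058 232.32287468] side [244.53501122 147.48465703]
stud pred [361.86630307 282.74618152]
270 [379.48148148 272.53703704] [469.03065708 104.42723699   9.        ]
```

The dish lifted level: the spare ball is at the same wrist pixel, (456,266), and the wrist carries about 3.6 N. Now I'll turn it slowly about the base axis, in two halves.

{"fn": "step_arm", "kwargs": {
  "commands": "0.1 -0.09 0 0 0 0 -0.01;0.1 -0.27 0 0 0 0 -0.03;0.1 -0.54 0.02 0 0 0 -0.06;0.1 -0.9 0.05 0 0 0 -0.1;0.1 -1.35 0.1 0 0 0 -0.15;0.1 -1.79 0.18 0 0 0 -0.2;0.1 -2.23 0.28 0 0 0 -0.25;0.1 -2.66 0.4 0 0 0 -0.3;0.1 -3.09 0.55 0 0 0 -0.35;0.1 -3.51 0.71 0 0 0 -0.4;0.1 -3.92 0.9 0 0 0 -0.45;0.1 -4.32 1.1 0 0 0 -0.5;0.1 -4.7 1.33 0 0 0 -0.55;0.1 -5.08 1.57 0 0 0 -0.6;0.1 -5.45 1.84 0 0 0 -0.65;0.1 -5.8 2.12 0 0 0 -0.7;0.1 -6.07 2.35 0 0 0 -0.74;0.1 -6.27 2.54 0 0 0 -0.77;0.1 -6.39 2.67 0 0 0 -0.79;0.1 -6.46 2.73 0 0 0 -0.8"
}}

```text
time_s: 20.4
eef_pos: [477.8, 185.8, 134.4]
ee_rot: [-0.0, 0.898, 0.439, -0.0]
force: [0.4, 0.6, -3.3]
grip_width: 0.221
grip_force: 78.5
```

```bash
python3 - <<'E'
from h import *
f=lambda p:np.round(p,1).tolist()
im=capture("wrist"); save(im,"w8.png"); m=camera_model("wrist"); s=sense(); T=R.from_quat(np.roll(s["ee_rot"],-1)).as_matrix(); p=np.array(s["eef_pos"])
print(f(p),T.round(3)[:,1],f(s["force"]),s["grip_force"],np.round(s["joints"],2),"axis",f(p+90*T[:,1]))
for l in("spare_ball_center","pointer","ball_0_center"):
  for q in spot_point("wrist",l): print(l,f(q["xy"]),round(q["score"],2),f(atz("wrist",q["xy"],9,m)))
print("stud pred",f(proj("wrist",(457,118,9))))
E
```

```text
[477.8, 185.8, 134.3] [ 0.789 -0.614 -0.   ] [-0.6, -1.1, -2.7] 78.33738684654236 [ 0.14  0.41  1.68 -0.    1.05  0.8 ] axis [548.8, 130.5, 134.3]
spare_ball_center [458.7, 265.3] 0.8 [570.5, 18.1, 9.0]
ball_0_center [462.5, 235.0] 0.7 [587.0, 42.7, 9.0]
ball_0_center [455.5, 265.5] 0.49 [568.2, 19.7, 9.0]
stud pred [289.3, 256.7]
```

The first half went well: the axis is still at (549,130.5) and the pyramid hasn't moved in the wrist view. Second half now.

{"fn": "step_arm", "kwargs": {
  "commands": "0.1 -0.09 0 0 0 0 -0.01;0.1 -0.27 0 0 0 0 -0.03;0.1 -0.54 0.02 0 0 0 -0.06;0.1 -0.9 0.05 0 0 0 -0.1;0.1 -1.35 0.1 0 0 0 -0.15;0.1 -1.79 0.18 0 0 0 -0.2;0.1 -2.23 0.28 0 0 0 -0.25;0.1 -2.66 0.4 0 0 0 -0.3;0.1 -3.09 0.55 0 0 0 -0.35;0.1 -3.51 0.71 0 0 0 -0.4;0.1 -3.92 0.9 0 0 0 -0.45;0.1 -4.32 1.1 0 0 0 -0.5;0.1 -4.7 1.33 0 0 0 -0.55;0.1 -5.08 1.57 0 0 0 -0.6;0.1 -5.45 1.84 0 0 0 -0.65;0.1 -5.8 2.12 0 0 0 -0.7;0.1 -6.07 2.35 0 0 0 -0.74;0.1 -6.27 2.54 0 0 0 -0.77;0.1 -6.39 2.67 0 0 0 -0.79;0.1 -6.39 2.67 0 0 0 -0.79"
}}

```text
time_s: 22.27
eef_pos: [459.7, 118.8, 134.3]
ee_rot: [0.0, 0.66, 0.751, -0.0]
force: [-0.5, 0.1, -3.7]
grip_width: 0.225
grip_force: 78.5
```

{"fn": "step_arm", "kwargs": {
  "commands": "0.1 0 0 0 0 0 0;0.1 0 0 0 0 0 0;0.1 0 0 0 0 0 0;0.1 0 0 0 0 0 0"
}}

```text
time_s: 22.6
eef_pos: [459.7, 119.2, 134.3]
ee_rot: [-0.0, 0.661, 0.751, 0.0]
force: [-0.3, 0.8, -4.0]
grip_width: 0.224
grip_force: 78.4
```

```bash
python3 chk.py; python3 - <<'E'
from h import *
f=lambda p:np.round(p,1).tolist()
s=sense(); T=R.from_quat(np.roll(s["ee_rot"],-1)).as_matrix(); p=np.array(s["eef_pos"]); ax=p+90*T[:,1]; print("axis",f(ax))
for c in("wrist","scene","side"): print(c,"spare pred",f(proj(c,[ax[0],ax[1],132])),"stud pred",f(proj(c,(457,118,9))),"dish",f(proj(c,[ax[0],ax[1],70])))
im=capture("wrist"); x,y=[int(round(v)) for v in proj("wrist",(457,118,9))]; x0,y0=max(0,x-30),max(0,y-25)
w=im[y0:y+26,x0:x+31].astype(int); ii=np.argwhere((w[...,0]>120)&(w[...,0]+w[...,1]-2*w[...,2]>100)); print(len(ii),f(ii.mean(0)[::-1]+[x0,y0]) if len(ii) else "")
E
```

```text
[459.7, 119.2, 134.3] [-0.      0.6608  0.7506 -0.    ] [-0.3, -0.8, -3.5] [-0.07  0.25  0.02] 0.21949917557728787 78.29855918884277 22.75 [ 0.01  0.33  1.79 -0.    1.01 -0.12]
wrist spare_ball_center []
wrist ball_0_center [([463.2, 236.4], 0.59)]
wrist dish_centre []
wrist pointer [([258.1, 185.4], 0.84)]
wrist post [([259.4, 269.7], 0.95)]
scene spare_ball_center [([202.9, 232.9], 0.73)]
scene ball_0_center [([196.7, 231.6], 0.56)]
scene dish_centre [([200.4, 247.0], 0.89)]
scene pointer [([229.1, 272.8], 0.88)]
scene post [([225.7, 250.5], 0.68)]
side spare_ball_center [([224.5, 259.7], 0.75), ([249.8, 269.3], 0.7), ([226.3, 295.9], 0.64), ([245.5, 148.2], 0.61)]
side ball_0_center [([254.3, 152.5], 0.68), ([245.3, 144.1], 0.39), ([237.8, 153.3], 0.38)]
side dish_centre [([243.0, 166.0], 0.64)]
side pointer [([221.5, 184.3], 0.81), ([248.2, 163.5], 0.18)]
side post [([218.3, 150.6], 0.76)]
axis [549.0, 130.5, 134.3]
wrist spare pred [462.4, 262.5] stud pred [258.1, 185.7] dish [403.5, 212.1]
scene spare pred [201.7, 232.0] stud pred [228.2, 275.8] dish [203.2, 245.8]
side spare pred [245.1, 147.4] stud pred [219.4, 182.2] dish [245.5, 163.9]
77 [257.4, 185.3]
```

The stud shows at (258,185) in the wrist view, exactly where predicted, so the post at (459.7,119.2) is within about 3 mm of straight above it. The dish axis is at (549,130.5), and the spare ball's position agrees in the scene and side views. I'll hand it in.

```bash
python3 -c "
from rig import *
print(finish_job())"
```

```text
the job is handed in; nothing more can be done
None
```

I built the pyramid, lifted the dish and turned it until the post was about 3 mm from straight above the pointer stud, then handed the job in holding it level about 6 cm up; no verdict came back, and I viewed 11 pictures, one over the limit of 10.

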